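# Stand the toppled sharps bin up again

## Robot

A 6-joint arm with a two-finger parallel gripper is mounted at the origin on a cart in front of the work surface, level with it; the furniture and walls round the work are solid. World frame = base frame: x ahead of the robot, y to its left, z up, the work surface at z = 0. Lengths are in m, angles in degrees, forces in N, time in s.
With the tool pointing down it reaches from about 0.375 to 0.825 m from the base axis. Payload 5.5 kg.
Tool frame: the origin (TCP) lies midway between the tips of the shut fingers; the grasp point (between the pads) lies 19 mm behind it; z points along the fingers, y is the line along which they close (so a half turn about z gives the same grasp; the last joint's range is limited). The gripper opens to 85 mm and grips with 20 to 120 N. Pads are 22 mm wide; open, the fingers measure 114 mm over their backs; the gripper's body (76 mm by 85 mm) begins 54 mm behind the grasp point. The pads swing forward as they close: fully open they stand 13 mm farther back than shut.
Start: joints at [-65.432, 17.962, -2.699, 69.339, 0, 90], TCP at [0.249, -0.546, 0.231] pointing down, gripper open.
Joint ranges: [-152.73, 152.73], [-39.44, 99.34], [-58.76, 71.6], [-118.89, 123.64], [-81.53, 83.1], [-180, 180]. Speed limits (degrees/s): [136.94, 136.94, 172.46, 180, 180, 180].

## Interface

Orientations are given as [roll, pitch, yaw] about the fixed x, y, z axes, in that order (R = Rz(yaw) Ry(pitch) Rx(roll)).
In Python, from bench import env gives the robot as it stands.
- The arm moves only by the tool steer_hand, called after "Emit:" in YAML: its name, and indented under it one key for each argument. Schema: {"type":"object","properties":{"segments":{"type":"string"},"grip_force":{"type":"number"},"only":{"type":"string"},"quiet":{"type":"boolean"},"lines":{"type":"string"}},"required":["segments"],"additionalProperties":false}. segments is a string of 1 to 10 rows, parted by semicolons, with the numbers parted by spaces; each row has 7 numbers: a rotation vector rx, ry, rz in units of 2 degrees, then dx, dy, dz in shares of the most that a row can go, 1 being 62.5 mm, then the opening from 0.0 (shut) to 1.0 (fully open); each row shifts and turns the commanded pose from where the row before left it, along the tool's axes as they then stand; what a row does not reach is not made up. A row lasts 1/8 s, in which the tool goes at most 0.0625 m and 10.7 degrees, less where a joint would pass 70% of its speed; a pose out of reach is approached as far as the arm can. The fingers move at their own pace and stop on an object; grip_force is the grip in N (left out, the last holds). Time passes only in rows, so rows that do not move let the fingers close. The tool returns the time, the measured TCP pose, the force, the opening and the grip force at its end. only (a regular expression) keeps the lines of the reply that match it, lines (a string "A,B") keeps lines A to B, and quiet returns only ok. Input that does not fit is refused with a message, and nothing moves.
- env.observe(): the state, without advancing time (a new reading comes with each control period).
- env.grab_frame(name): name is "side" or "top" or "wrist"; returns a dict with "frame" (420x560x3 uint8, red, green, blue), "mtx" (3x3 intrinsics, pixels), "dist" ([k1, k2, p1, p2, k3] as OpenCV has them; the pictures are not rectified), "rvec" (rotation vector, rad) and "tvec" (3), from world to camera coordinates, as OpenCV has them. Camera axes: x right, y down, z forward; pixel columns grow to the right and rows downward; lengths in m; the calibration is good to about 2 mm. A picture is of the moment at which its call begins. There is no depth.
- env.job_done(): hands the job in; it is judged then, once.
The state is a dict: "clock": time; "joints": joint angles; "qvel": joint speeds; "joint_torque": joint torques, N m; "eef_pos": TCP position; "tool_rot": TCP orientation; "ft_force": force on the tool from outside, world axes, zero at the start; "ft_torque": the same for the moment, N m; "grip_width": opening from 0.0 (shut) to 1.0 (fully open); "grip_force": force on a finger pad.
Only numpy, scipy, OpenCV 4.12 (cv2) and the standard library are available. Lean on these libraries where they do the work, as an engineer would, in place of code of your own. Each camera call takes 0.05 s, during which the arm holds its last target. There are 200 camera calls.

## Task

The yellow sharps bin has been knocked over and lies on its front: tip it up on its bottom edge until it stands upright on the worktop again, and let go. It holds used needles, so do not grip or squeeze it, push hard on it, lift it off the worktop or let it drop over into place: ease it up gently by hooking its black handle and let it down slowly. Do not shift the cups, droppers or label roll.

Things in the scene. Friction and masses are not known exactly. Their poses are not given: they have to be found in the camera images.
- sharps_bin: Yellow box-shaped sharps bin, red lid, black handle, lying on its front; base 100 x 120 mm (x, y), too wide to grip; 0.4 to 0.85 kg, centre of mass about 75 mm above the base. Origin: centre of the base's underside. z: from base to lid (straight up when it stands); x: to the back, where the handle is; y: across. As it lies, z is level and x points up.
- front_edge (a point): Middle of the base's front edge (bin x = -50 mm, z = 0), which rests on the worktop and on which the bin turns as it is tipped up. It may slide some cm meanwhile (friction with the worktop about 0.6). Past about 55 degrees the bin would fall upright by itself. Axes as the bin's.
- lid (a point): Centre of the red lid's top face, 159 mm from the base. The lid is 106 x 126 mm (x, y) and 12 mm thick, 3 mm proud of the walls all round. A shut, fixed flap stands 4 mm (its front tab 7 mm) above the face. Axes as the bin's.
- handle (a point): Middle of the handle's straight bar: round, 10 mm thick, straight for 68 mm along the bin's y, a foot at each end, fixed at bin x = 44 mm, z = 189 mm: 30 mm out from the lid's face (25 mm free between bar and lid), about 98 mm above the worktop while the bin lies. Axes as the bin's.
- cup_orange: Bystander, leave alone: orange-lidded specimen cup, 49 mm across, 58 mm tall, standing loose on the worktop. Origin: centre of its underside, z up.
- cup_blue: Bystander, leave alone: blue-lidded specimen cup, 49 mm across, 58 mm tall, standing loose on the worktop. Origin: centre of its underside, z up.
- cup_white: Bystander, leave alone: white-lidded specimen cup, 49 mm across, 58 mm tall, standing loose on the worktop. Origin: centre of its underside, z up.
- label_roll: Bystander, leave alone: white roll of labels, 62 mm across, 38 mm tall, standing loose on the worktop. Origin: centre of its underside, z up.
- dropper_blue: Bystander, leave alone: dropper bottle with blue top, 25 mm across, 78 mm tall, standing loose on the worktop. Origin: centre of its underside, z up.
- dropper_yellow: Bystander, leave alone: dropper bottle with yellow top, 25 mm across, 78 mm tall, standing loose on the worktop. Origin: centre of its underside, z up.

How it is judged:
By the outcome, as a careful person would: the job done as asked, in the order asked, and still so for the second after the job is handed in, with the robot touching nothing.
It also fails if it takes over 58 s, if anything falls off the work surface, if the arm or the gripper's body presses on something with over 40 N, if the wrist force passes 120 N, or if a joint passes its speed limit or range.

## Working session

There is one attempt and no reset: what is moved stays moved. The work goes in short steps, Python scripts to look and compute and a tool call to move; the robot and the scene stay as the last step left them, time stands still between calls to the robot, and variables do not carry over. Pictures are saved under pics/ and viewed, at most 10 in all, crops included, and the job is handed in when it is done.

```bash
ls; mkdir -p pics; python3 - <<'E'
from bench import env
import cv2
for n in("top","side"):
    d=env.grab_frame(n); cv2.imwrite(f"pics/{n}0.png",d["frame"][:,:,::-1]); print(n,d["mtx"].tolist(),d["dist"],d["rvec"],d["tvec"])
E
```

```text
bench.py
pics
top [[493.0097328719312, 0.0, 271.84080771521786], [0.0, 493.0097328719312, 205.3574386484164], [0.0, 0.0, 1.0]] [0.04791255 0.         0.         0.         0.        ] [ 2.13378358 -2.10604942  0.2163732 ] [-0.2026464   0.56642757  1.1232271 ]
side [[493.51316565488787, 0.0, 284.06926612492845], [0.0, 493.51316565488787, 210.83677839201056], [0.0, 0.0, 1.0]] [-0.11680375  0.          0.          0.          0.        ] [ 0.54295976 -2.48107398  1.43549934] [0.42880264 0.26659931 1.03079407]
```

View pics/top0.png

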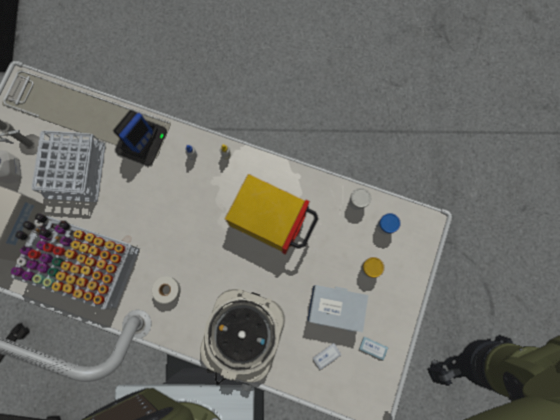

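View pics/side0.png

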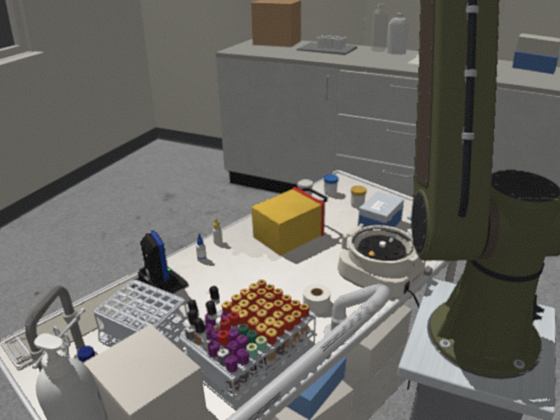

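The top view shows the bin at about (268,212) with the handle at its lower right (310,228). The cups are at (360,198), (390,223) and (373,267), and the label roll is at (166,291). I'll enlarge the bin area.

```bash
cat > h.py <<'E'
import cv2,numpy as np
from bench import env
def grab(n):
    d=env.grab_frame(n); return d
def ray(d,uv):
    R=cv2.Rodrigues(np.array(d["rvec"]))[0]; t=np.array(d["tvec"])
    p=cv2.undistortPoints(np.array(uv,float).reshape(-1,1,2),np.array(d["mtx"]),np.array(d["dist"])).reshape(-1,2)
    v=np.c_[p,np.ones(len(p))]@R; return -R.T@t,v
def onz(d,uv,z):
    c,v=ray(d,uv); return c+v*((np.broadcast_to(z,len(v))-c[2])/v[:,2])[:,None]
def proj(d,P):
    return cv2.projectPoints(np.array(P,float),np.array(d["rvec"]),np.array(d["tvec"]),np.array(d["mtx"]),np.array(d["dist"]))[0].reshape(-1,2)
def crop(d,x0,y0,x1,y1,s,f):
    cv2.imwrite(f,cv2.resize(d["frame"][y0:y1,x0:x1,::-1],None,fx=s,fy=s,interpolation=cv2.INTER_CUBIC))
E
python3 - <<'E'
from h import *
d=grab("top"); crop(d,220,165,330,255,7,"pics/top1.png")
s=grab("side"); crop(s,240,165,350,255,7,"pics/side1.png")
print(onz(d,[(190,148),(225,148),(360,197),(390,222),(373,266),(166,290),(337,310),(241,335)],[.07,.07,.058,.058,.058,.038,.05,.1]).round(3))
print(proj(d,[[0,0,0],[.5,0,0],[.5,.2,0]]), ray(d,[(0,0)])[0],ray(s,[(0,0)])[0])
E
```

```text
[[ 0.705  0.004  0.07 ]
 [ 0.706 -0.08   0.07 ]
 [ 0.592 -0.406  0.058]
 [ 0.532 -0.476  0.058]
 [ 0.428 -0.433  0.058]
 [ 0.367  0.05   0.038]
 [ 0.326 -0.348  0.05 ]
 [ 0.271 -0.131  0.1  ]]
[[181.67226396 457.39226352]
 [192.43818808 236.16364681]
 [110.88531916 235.20526919]] [ 0.3371067  -0.19007329  1.2139918 ] [0.06158453 0.86930764 0.74699057]
```

View pics/top1.png

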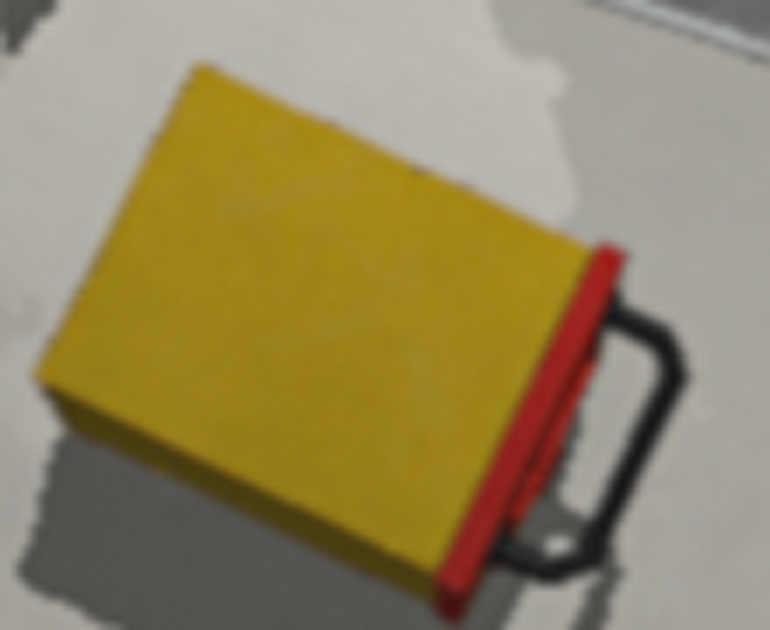

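View pics/side1.png

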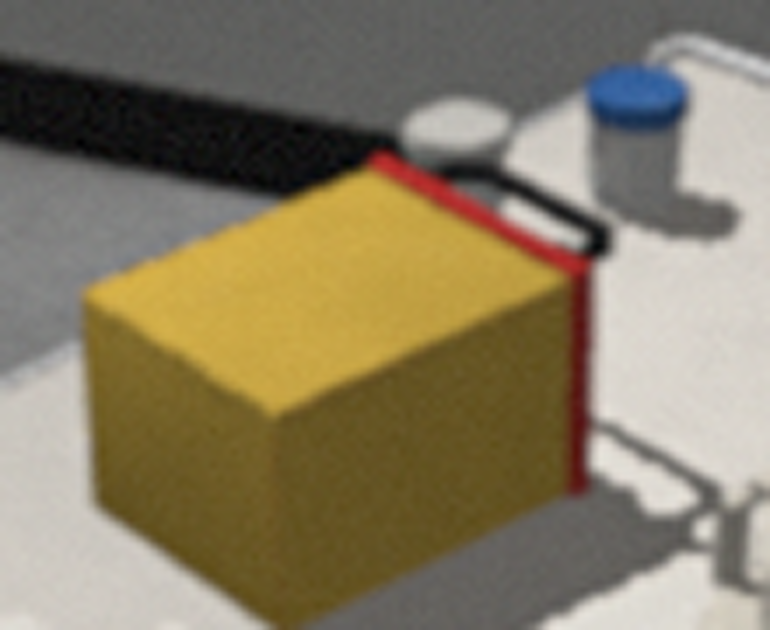

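The top crop shows the base's back corners at (202,65) and (38,378), the lid corners at (625,255) and (455,615), and the handle bar running from (682,372) to (600,555). The side crop shows the base corners at (85,290), (275,412), (97,500) and (285,628). Next I'll fit the pose.

```bash
python3 - <<'E'
from h import *
from scipy.optimize import least_squares
d=grab("top");s=grab("side")
a=np.radians(1.15) # lying on lid rim: lid end raised
T=np.array([(202,65),(38,378),(592,243),(437,572),(625,250),(676,385),(603,540)])/7+[220,165]
S=np.array([(85,290),(275,412),(97,500),(285,628),(568,275)])/7+[240,165]
# bin pts (x,y,z) mm ; L=+y side sign k
def world(q,B):
    x,y,yaw=q; z=np.array([np.cos(yaw)*np.cos(a),np.sin(yaw)*np.cos(a),np.sin(a)])
    X=np.array([-np.cos(yaw)*np.sin(a),-np.sin(yaw)*np.sin(a),np.cos(a)]); Y=np.cross(z,X)
    return np.array([x,y,0])+(B[:,0:1]+.05)*X+B[:,1:2]*Y+B[:,2:]*z
# Y = z x X : z~-y world, X up -> Y = (-1,0,0)-ish => toward robot
BT=np.array([(50,-60,0),(50,60,0),(50,-60,147),(50,60,147),(53,-63,159),(44,-30,189),(44,30,189)])/1e3
BS=np.array([(50,-60,0),(50,60,0),(-50,-60,0),(-50,60,0),(50,60,147)])/1e3
f=lambda q:np.r_[proj(d,world(q,BT))-T,proj(s,world(q,BS))-S].ravel()
r=least_squares(f,[.58,-.12,np.radians(-110)],loss="soft_l1")
print(r.x,np.degrees(r.x[2])); print(f(r.x).reshape(-1,2).round(1))
print(world(r.x,np.array([(44,0,189),(44,34,189),(44,-34,189),(0,0,159)])/1e3).round(4))
o=env.observe();print(o["eef_pos"],o["tool_rot"],o["ft_force"],o["clock"],o["grip_width"])
E
```

```text
[ 0.57988809 -0.11570769 -2.0038531 ] -114.81232563863412
[[-0.6 -0.7]
 [-0.2  0.3]
 [ 1.   0.3]
 [ 0.9  0.1]
 [ 1.6  0. ]
 [-0.  -0.3]
 [-0.5  1. ]
 [-1.3 -0.2]
 [ 0.2 -0.1]
 [-0.9  0.9]
 [-0.2  1.3]
 [ 0.3 -0.1]]
[[ 0.5014 -0.2855  0.0978]
 [ 0.4705 -0.2712  0.0978]
 [ 0.5322 -0.2998  0.0978]
 [ 0.5136 -0.2591  0.0532]]
[ 0.24938853 -0.5454897   0.23098796] [-1.79964981e+02  6.59355056e-04  2.45703214e+01] [ 0.60586451 -0.09482603 -0.35985651] 0.3 0.9994070533946632
```
Handle mid at (0.5014,-0.2855,0.0978). Bin axis horizontal direction zdir = (cos -114.8, sin) = (-0.4196,-0.9077). Y dir: z×X = for z=(c,s,0), X=(0,0,1): (s,-c,0)=(-0.9077,0.4196).

Fit is within about 1.5 px, with the bar centre at (0.501, -0.286, 0.098). Plan: straddle the bar loosely with the tool pitched about 35° below horizontal, one finger under the bar and one above it. Then I'll follow the arc until the tool points down.

Units first: shifts go in shares of 62.5 mm and turns go in units of 2 degrees. So 0.046 m is 0.736, 0.045 m is 0.72, 9.9 degrees is 4.95.

Emit:
steer_hand:
  segments: "0 0 0 0.736 -0.112 0 0.4;0 0 0 0.72 -0.112 0 0.4;0 0 0 0.72 -0.112 0 0.4;0 0 0 0.72 -0.112 0 0.4;0 0 0 0.72 -0.112 0 0.4;0 0 4.95 0 0 0 0.4;0 0 4.95 0 0 0 0.4;0 0 4.95 0 0 0 0.4;0 0 4.95 0 0 0 0.4;0 0 4.9 0 0 0 0.4"
  grip_force: 20

```text
clock: 1.55
eef_pos: [0.4404, -0.4198, 0.2312]
tool_rot: [-180.0, 0.0, -25.2]
ft_force: [0.2, -0.9, -0.1]
grip_width: 0.399
grip_force: 0.0
```

Emit:
steer_hand:
  segments: "4.5 0 0 0 0 0 0.4;4.6 0 0 0 0 0 0.4;4.6 0 0 0 0 0 0.4;4.6 0 0 0 0 0 0.4;4.6 0 0 0 0 0 0.4;4.6 0 0 0 0 0 0.4;0 0 0 0 0 0 0.4;0 0 0 0 0 0 0.4"

```text
clock: 2.55
eef_pos: [0.4409, -0.4201, 0.2316]
tool_rot: [-125.2, -0.1, -24.8]
ft_force: [0.6, 0.4, 0.6]
grip_width: 0.403
grip_force: 0.0
```

```bash
cat >> h.py <<'E'
from scipy.spatial.transform import Rotation as Ro
U=np.array([-.4196,-.9077,0]); YB=np.array([-.9077,.4196,0]); Z=np.array([0,0,1.])
def goal(tcp,pitch):
    "tool axes/translation to reach tcp with tool pitched below horizontal"
    o=env.observe(); R=Ro.from_euler("xyz",o["tool_rot"],degrees=True)
    p=np.radians(pitch); z=-U*np.cos(p)-Z*np.sin(p); x=-YB; y=np.cross(z,x)
    G=Ro.from_matrix(np.c_[x,y,z])
    print("trans(tool)",R.inv().apply(np.array(tcp)-o["eef_pos"]).round(4),"rotvec",np.degrees((R.inv()*G).as_rotvec()).round(2))
E
python3 - <<'E'
from h import *
o=env.observe();print(o["eef_pos"],o["joints"])
bar=np.array([.5014,-.2855,.0978]);p=np.radians(35);z=-U*np.cos(p)-Z*np.sin(p)
goal(bar-z*.08,35); goal(bar+z*.016,35)
E
```

```text
[ 0.44085509 -0.42008933  0.23164731] [-63.82823537  49.21305992  26.14448349 108.69133643  39.47585401
 125.37164125]
trans(tool) [-0.0016  0.0247  0.1177] rotvec [ 0.15 -0.05  0.05]
trans(tool) [-0.0017  0.0244  0.2137] rotvec [ 0.15 -0.05  0.05]
```

Scaled: 0.02 m is 0.32, 0.04 m is 0.64.

Emit:
steer_hand:
  segments: "0 0 0 -0.0256 0.392 0.608 0.4;0 0 0 0 0 0.64 0.4;0 0 0 0 0 0.64 0.4;0 0 0 0 0 0.32 0.4;0 0 0 0 0 0.24 0.4;0 0 0 0 0 0.16 0.4;0 0 0 0 0 0 0.4"

```text
clock: 3.42
eef_pos: [0.4895, -0.3106, 0.1185]
tool_rot: [-125.1, -0.1, -24.8]
ft_force: [-0.2, -0.2, -0.9]
grip_width: 0.398
grip_force: 0.0
```

```bash
python3 - <<'E'
from h import *
import cv2
d=grab("top"); s=grab("side");w=grab("wrist")
bar=np.array([.5014,-.2855,.0978]);p=np.radians(35);z=-U*np.cos(p)-Z*np.sin(p);goal(bar+z*.018,35)
E_=[bar+YB*.034,bar-YB*.034]; 
ims=[]
for c,b in ((d,(260,170,350,260)),(s,(270,150,360,240))):
    x0,y0,x1,y1=b; ims.append(cv2.resize(c["frame"][y0:y1,x0:x1,::-1],(400,400),interpolation=cv2.INTER_CUBIC))
im=np.hstack(ims+[]); cv2.imwrite("pics/a.png",im); cv2.imwrite("pics/w.png",w["frame"][:,:,::-1])
print(proj(w,E_))
E
```

```text
trans(tool) [0.     0.0001 0.0532] rotvec [ 0.03 -0.08  0.  ]
[[283.85174733 296.2144985 ]
 [284.05920585 185.42973495]]
```

View pics/w.png

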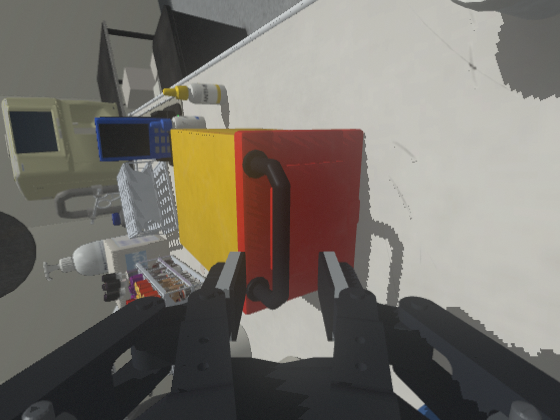

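View pics/a.png

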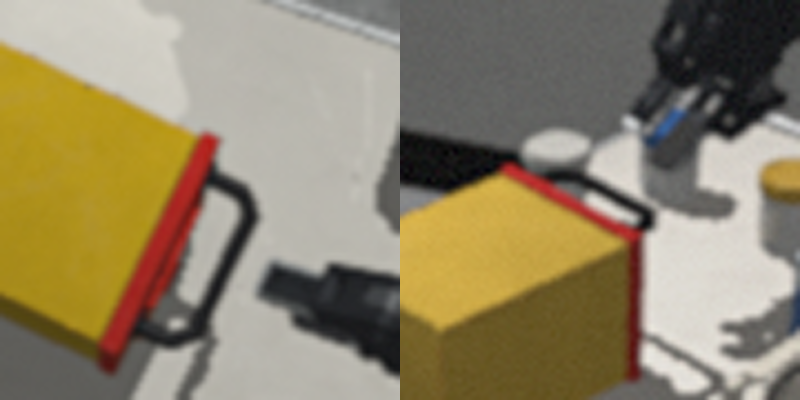

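The wrist view shows the bar at column 283, rows 190–290, centred between the fingers at columns 240 and 325. This matches the projection, so I'll insert and then narrow the gap without closing on the bar.

Emit:
steer_hand:
  segments: "0 0 0 0 0 0.32 0.4;0 0 0 0 0 0.24 0.4;0 0 0 0 0 0.16 0.4;0 0 0 0 0 0.128 0.4;0 0 0 0 0 0 0.2;0 0 0 0 0 0 0.2;0 0 0 0 0 0 0.2"

```text
clock: 4.45
eef_pos: [0.5075, -0.2719, 0.0876]
tool_rot: [-125.0, -0.0, -24.9]
ft_force: [-0.5, 0.7, 1.2]
grip_width: 0.201
grip_force: 0.0
```

```bash
python3 - <<'E'
from h import *
w=grab("wrist");cv2.imwrite("pics/w2.png",w["frame"][:,:,::-1])
# arc plan
E0=np.array([.5799,-.1157,0]);r=np.hypot(.094,.189);f=np.degrees(np.arctan2(.094,.189))
prev=None
for th in np.arange(1.15,91,5):
    th=min(th,90);a=np.radians(f+th);bar=E0+U*r*np.cos(a)+Z*r*np.sin(a)
    pit=35+55*(th-1.15)/88.85;p=np.radians(pit);z=-U*np.cos(p)-Z*np.sin(p);y=np.cross(z,-YB)
    t=bar+z*.018
    if prev is not None: print(round(th,1),round(pit,1),"dy,dz in prev tool:",((t-prev[0])@prev[1]).round(4),((t-prev[0])@prev[2]).round(4))
    prev=(t,y,z)
E
```

```text
6.2 38.1 dy,dz in prev tool: -0.0174 -0.0016
11.2 41.2 dy,dz in prev tool: -0.0174 -0.001
16.2 44.3 dy,dz in prev tool: -0.0174 -0.0004
21.2 47.4 dy,dz in prev tool: -0.0174 0.0002
26.2 50.5 dy,dz in prev tool: -0.0174 0.0008
31.2 53.6 dy,dz in prev tool: -0.0174 0.0015
36.2 56.7 dy,dz in prev tool: -0.0173 0.0021
41.2 59.8 dy,dz in prev tool: -0.0172 0.0027
46.2 62.9 dy,dz in prev tool: -0.0171 0.0033
51.2 66.0 dy,dz in prev tool: -0.017 0.0039
56.2 69.0 dy,dz in prev tool: -0.0169 0.0045
61.2 72.1 dy,dz in prev tool: -0.0167 0.0051
66.2 75.2 dy,dz in prev tool: -0.0165 0.0056
71.2 78.3 dy,dz in prev tool: -0.0163 0.0062
76.2 81.4 dy,dz in prev tool: -0.0161 0.0068
81.2 84.5 dy,dz in prev tool: -0.0159 0.0074
86.2 87.6 dy,dz in prev tool: -0.0156 0.0079
```

View pics/w2.png

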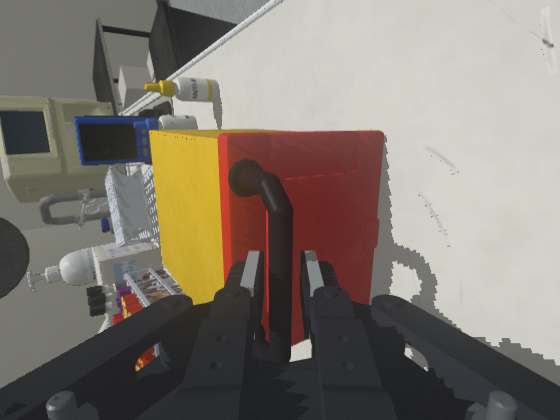

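The bar (column 280) lies centred between the fingers with the inner one in the gap to the lid. Now I'll ease it up, about 12.5° per call.

Scaled: -0.0004 m is -0.0064, -0.0043 m is -0.0688, -0.8 degrees is -0.4.

Emit:
steer_hand:
  segments: "0 0 0 0 0 0 0.16;0 0 0 0 0 0 0.16;0 0 0 0 -0.024 0 0.16;0 0 0 0 -0.024 0 0.16;-0.4 0 0 0 -0.0688 -0.0064 0.16;-0.4 0 0 0 -0.0688 -0.0048 0.16;-0.4 0 0 0 -0.0688 -0.0048 0.16;-0.4 0 0 0 -0.0688 -0.0048 0.16;0 0 0 0 0 0 0.16"

```text
clock: 5.62
eef_pos: [0.5123, -0.2613, 0.1052]
tool_rot: [-128.2, -0.1, -24.8]
ft_force: [-0.5, -2.2, -0.4]
grip_width: 0.161
grip_force: 0.9
```

```bash
python3 - <<'E'
from h import *
d=grab("side");w=grab("wrist")
cv2.imwrite("pics/b.png",np.hstack([cv2.resize(d["frame"][130:270,230:370,::-1],(400,400)),cv2.resize(w["frame"][:,70:490,::-1],(400,400))]))
E
```

```text
(no output)
```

View pics/b.png

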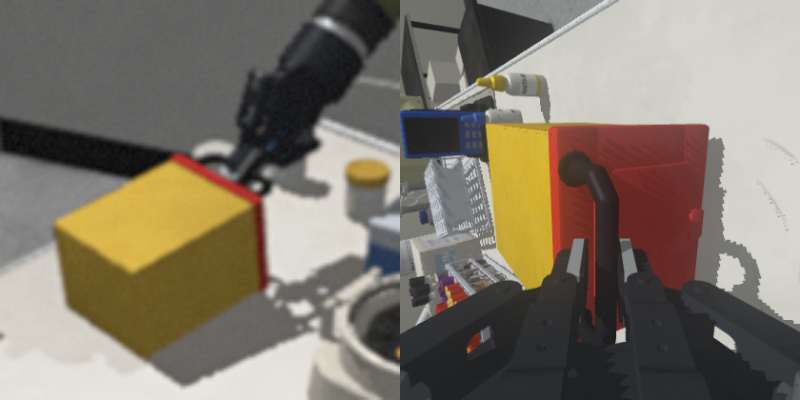

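It's hooked and lifting: the lower finger is on the bar, with about 2 N on the wrist. I'll continue along the arc.

Scaled: -0.0043 m is -0.0688, -0.0003 m is -0.0048, -0.77 degrees is -0.385.

Emit:
steer_hand:
  segments: "-0.385 0 0 0 -0.0688 -0.0048 0.16;-0.385 0 0 0 -0.0688 -0.0048 0.16;-0.385 0 0 0 -0.0688 -0.0032 0.16;-0.385 0 0 0 -0.0688 -0.0032 0.16;-0.385 0 0 0 -0.0688 -0.0016 0.16;-0.385 0 0 0 -0.0688 -0.0016 0.16;-0.385 0 0 0 -0.0688 0 0.16;-0.385 0 0 0 -0.0688 0 0.16;-0.385 0 0 0 -0.0688 0 0.16;-0.385 0 0 0 -0.0688 0 0.16"

```text
clock: 6.98
eef_pos: [0.5237, -0.2362, 0.1375]
tool_rot: [-135.9, 0.0, -24.8]
ft_force: [-0.2, -1.3, -1.0]
grip_width: 0.165
grip_force: 0.6
```

Emit:
steer_hand:
  segments: "-0.385 0 0 0 -0.0688 0.0016 0.16;-0.385 0 0 0 -0.0688 0.0016 0.16;-0.385 0 0 0 -0.0688 0.0032 0.16;-0.385 0 0 0 -0.0688 0.0032 0.16;-0.385 0 0 0 -0.0688 0.0048 0.16;-0.385 0 0 0 -0.0688 0.0048 0.16;-0.385 0 0 0 -0.0688 0.0064 0.16;-0.385 0 0 0 -0.0688 0.0064 0.16;-0.385 0 0 0 -0.0688 0.0064 0.16;-0.385 0 0 0 -0.0688 0.008 0.16"

```text
clock: 8.22
eef_pos: [0.5381, -0.2049, 0.1632]
tool_rot: [-143.6, -0.0, -24.8]
ft_force: [-0.3, -2.0, 0.6]
grip_width: 0.156
grip_force: 0.4
```

```bash
python3 - <<'E'
from h import *
d=grab("side");w=grab("wrist");t=grab("top")
cv2.imwrite("pics/c.png",np.hstack([cv2.resize(d["frame"][130:270,230:370,::-1],(266,400)[::1] if 0 else (400,400)),cv2.resize(w["frame"][:,70:490,::-1],(400,400))]))
cv2.imwrite("pics/ct.png",t["frame"][:,:,::-1])
goal([.5,-.2,.2],62)
E
```

```text
trans(tool) [-0.0367 -0.0124 -0.0364] rotvec [-8.39 -0.01  0.03]
```

View pics/c.png

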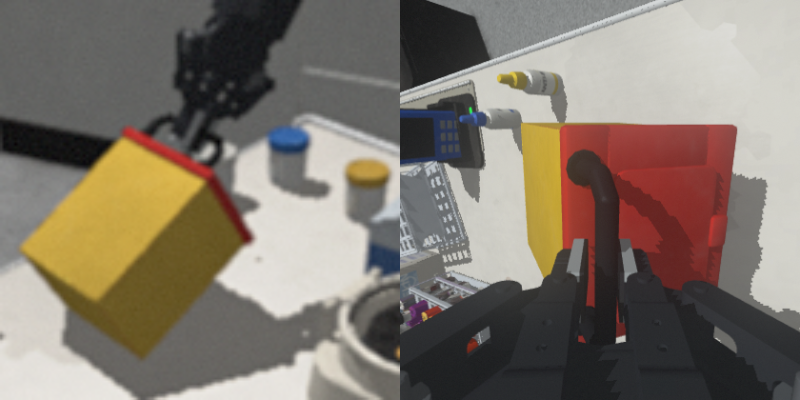

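It's at about 30° with the pivot almost unmoved: the corner at (140,357) in the side crop was at (150,355) before. I'll go on more slowly through the balance point.

Emit:
steer_hand:
  segments: "-0.385 0 0 0 -0.0688 0.008 0.16;-0.385 0 0 0 -0.0688 0.008 0.16;-0.385 0 0 0 -0.0688 0.008 0.16;-0.385 0 0 0 -0.0688 0.0096 0.16;-0.385 0 0 0 -0.0688 0.0096 0.16;-0.385 0 0 0 -0.0688 0.0096 0.16;-0.385 0 0 0 -0.0688 0.0112 0.16;-0.385 0 0 0 -0.0688 0.0112 0.16;-0.385 0 0 0 -0.0688 0.0128 0.16;-0.385 0 0 0 -0.0688 0.0128 0.16"

```text
clock: 9.62
eef_pos: [0.5547, -0.1691, 0.1812]
tool_rot: [-151.3, -0.0, -24.8]
ft_force: [0.4, -0.7, 0.3]
grip_width: 0.158
grip_force: 0.2
```

Emit:
steer_hand:
  segments: "-0.27 0 0 0 -0.048 0.0096 0.16;-0.27 0 0 0 -0.048 0.0096 0.16;-0.27 0 0 0 -0.048 0.0096 0.16;-0.27 0 0 0 -0.048 0.0112 0.16;-0.27 0 0 0 -0.048 0.0112 0.16;-0.27 0 0 0 -0.048 0.0112 0.16;-0.27 0 0 0 -0.048 0.0112 0.16;-0.27 0 0 0 -0.048 0.0128 0.16;-0.27 0 0 0 -0.048 0.0128 0.16;-0.27 0 0 0 -0.048 0.0128 0.16"

```text
clock: 10.88
eef_pos: [0.5673, -0.142, 0.1881]
tool_rot: [-156.7, 0.0, -24.8]
ft_force: [0.4, 0.1, 0.3]
grip_width: 0.158
grip_force: 0.1
```

```bash
python3 - <<'E'
from h import *
d=grab("side");w=grab("wrist")
cv2.imwrite("pics/d.png",np.hstack([cv2.resize(d["frame"][130:270,230:370,::-1],(400,400)),cv2.resize(w["frame"][:,70:490,::-1],(400,400))]))
E
```

```text
(no output)
```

View pics/d.png

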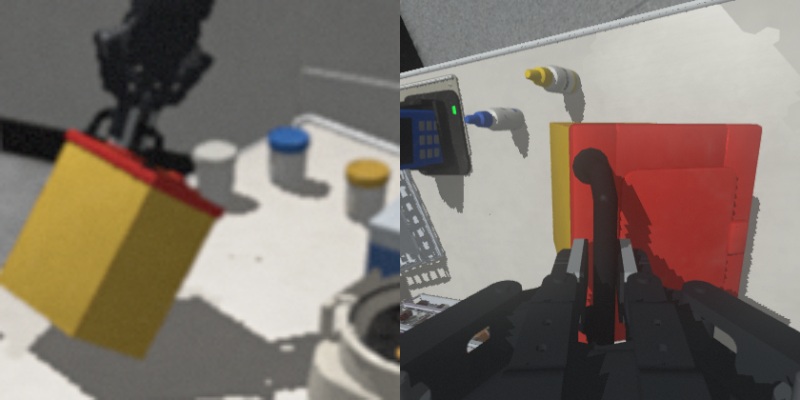

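It's at about 53°, with wrist force near zero, so it's at the balance point. From here the upper finger carries the bar, and I'll let it down slowly.

Scaled: -0.0029 m is -0.0464, 0.0008 m is 0.0128, -0.54 degrees is -0.27.

Emit:
steer_hand:
  segments: "-0.27 0 0 0 -0.048 0.0128 0.16;-0.27 0 0 0 -0.048 0.0128 0.16;-0.27 0 0 0 -0.048 0.0128 0.16;-0.27 0 0 0 -0.048 0.0144 0.16;-0.27 0 0 0 -0.048 0.0144 0.16;-0.27 0 0 0 -0.048 0.0144 0.16;-0.27 0 0 0 -0.048 0.0144 0.16;-0.27 0 0 0 -0.0464 0.0144 0.16;-0.27 0 0 0 -0.0464 0.016 0.16;-0.27 0 0 0 -0.0464 0.016 0.16"

```text
clock: 12.22
eef_pos: [0.5726, -0.1302, 0.1906]
tool_rot: [-161.3, 0.0, -23.2]
ft_force: [-0.4, 0.3, -0.1]
grip_width: 0.157
grip_force: 0.1
```

Emit:
steer_hand:
  segments: "-0.27 0 0 0 -0.0464 0.016 0.16;-0.27 0 0 0 -0.0464 0.016 0.16;-0.27 0 0 0 -0.0464 0.016 0.16;-0.27 0 0 0 -0.0448 0.0176 0.16;-0.27 0 0 0 -0.0448 0.0176 0.16;-0.27 0 0 0 -0.0448 0.0176 0.16;-0.27 0 0 0 -0.0448 0.0176 0.16;-0.27 0 0 0 -0.0448 0.0176 0.16;-0.27 0 0 0 -0.0448 0.0192 0.16;-0.27 0 0 0 -0.0448 0.0192 0.16"

```text
clock: 13.48
eef_pos: [0.5736, -0.1272, 0.1885]
tool_rot: [-165.4, 0.0, -20.6]
ft_force: [0.0, 0.5, 1.0]
grip_width: 0.161
grip_force: 0.0
```

```bash
python3 - <<'E'
from h import *
d=grab("side");w=grab("wrist")
cv2.imwrite("pics/e.png",np.hstack([cv2.resize(d["frame"][130:270,200:340,::-1],(400,400)),cv2.resize(w["frame"][:,70:490,::-1],(400,400))]))
E
```

```text
(no output)
```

View pics/e.png

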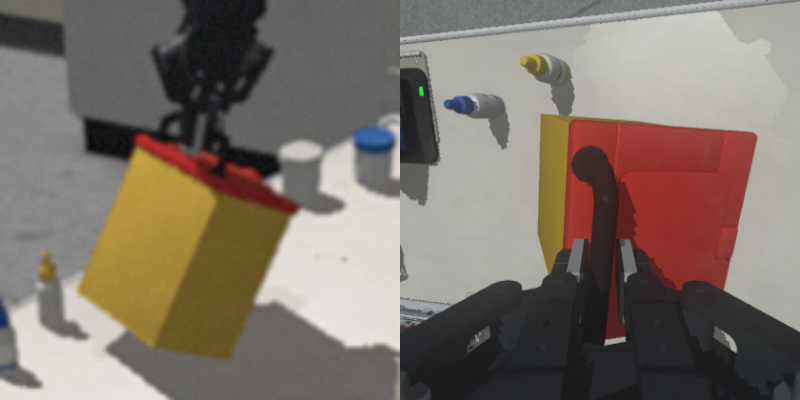

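The tool yaw drifted from -24.8 to -20.6 and the TCP lagged, so a joint limit or reach looks likely. I'll check the joints.

```bash
python3 - <<'E'
from h import *
o=env.observe();print(o["joints"].round(1) if hasattr(o["joints"],"round") else o["joints"],o["eef_pos"],o["tool_rot"],o["ft_force"],o["clock"])
E
```

```text
[-20.7  17.5 -10.4  62.1  14.6 179.9] [ 0.57369663 -0.12709853  0.18848926] [-1.65359784e+02 -2.15202800e-04 -2.06192683e+01] [ 0.72460698 -0.72083346 -0.06138656] 13.575
```

Joint 6 is at its 180° limit. The pivot has not slid: its corner is at px (280,255), as before. I'll keep the tool tilted about 20° and let the yaw float to -12°, with slightly more opening so the bar isn't twisted. Next I'll compute the remaining waypoints.

```bash
cat > plan.py <<'E'
from h import *
import sys
def plan(th0,th1,tilt1,yaw1,n=4,rows=10,E0=np.array([.5799,-.1157,0]),dep=.017):
    o=env.observe(); e=o["tool_rot"]; P=np.array(o["eef_pos"]); R=Ro.from_euler("xyz",e,degrees=True)
    t0=e[0]+180; y0=e[2]; r=np.hypot(.094,.189);f=np.degrees(np.arctan2(.094,.189))
    for k in range(1,n+1):
        s=k/n; a=np.radians(f+th0+s*(th1-th0)); bar=E0+U*r*np.cos(a)+Z*r*np.sin(a)
        G=Ro.from_euler("xyz",[-180+t0+s*(tilt1-t0),0,y0+s*(yaw1-y0)],degrees=True)
        T=bar+G.as_matrix()[:,2]*dep
        rv=np.degrees((R.inv()*G).as_rotvec())/rows; M=(R*Ro.from_rotvec((R.inv()*G).as_rotvec()/2)).inv()
        print(T.round(4),"per row rot",rv.round(2),"tr",(M.apply(T-P)/rows).round(5)); P,R=T,G
E
python3 -c "
from plan import *
plan(59,90,20,-12)"
```

```text
[ 0.5863 -0.1006  0.1944] per row rot [ 0.13 -0.06 -0.21] tr [ 0.0003  -0.00297  0.0002 ]
[ 0.5981 -0.0745  0.191 ] per row rot [ 0.13 -0.06 -0.21] tr [ 0.00035 -0.00263  0.00114]
[ 0.6096 -0.049   0.1838] per row rot [ 0.13 -0.07 -0.2 ] tr [ 0.00044 -0.0024   0.00153]
[ 0.6206 -0.0247  0.173 ] per row rot [ 0.13 -0.07 -0.2 ] tr [ 0.00051 -0.00211  0.00189]
```

Emit:
steer_hand:
  segments: "0 0 -0.15 0 0 0 0.18;0.05 0 -0.15 0.0048 -0.04 0 0.2;0.075 -0.05 -0.15 0.0048 -0.048 0.0032 0.22;0.075 -0.05 -0.15 0.0048 -0.048 0.0032 0.22;0.075 -0.05 -0.15 0.0048 -0.048 0.0048 0.22;0.075 -0.05 -0.15 0.0048 -0.048 0.0048 0.22;0.075 -0.05 -0.15 0.0048 -0.048 0.0048 0.22;0.075 -0.05 -0.1 0.0048 -0.048 0.0048 0.22;0.075 -0.05 -0.1 0.0048 -0.048 0.0048 0.22;0.075 -0.05 -0.1 0.0048 -0.048 0.0048 0.22"

```text
clock: 14.82
eef_pos: [0.5848, -0.1033, 0.1934]
tool_rot: [-164.0, 0.1, -17.8]
ft_force: [0.5, 1.0, -0.2]
grip_width: 0.218
grip_force: 0.2
```

```bash
python3 - <<'E'
from plan import *
d=grab("side");w=grab("wrist")
cv2.imwrite("pics/f.png",np.hstack([cv2.resize(d["frame"][130:270,200:340,::-1],(400,400)),cv2.resize(w["frame"][:,70:490,::-1],(400,400))]))
o=env.observe();print(np.array(o["joints"]).round(1)); plan(67,90,20,-12,3)
E
```

```text
[-18.8  18.2  -9.   63.1  16.  179. ]
[ 0.5984 -0.0739  0.1909] per row rot [ 0.13 -0.05 -0.19] tr [ 0.00044 -0.00299  0.00115]
[ 0.6097 -0.0487  0.1837] per row rot [ 0.13 -0.06 -0.18] tr [ 0.00045 -0.00237  0.00152]
[ 0.6206 -0.0247  0.173 ] per row rot [ 0.13 -0.06 -0.18] tr [ 0.00052 -0.00209  0.00187]
```

View pics/f.png

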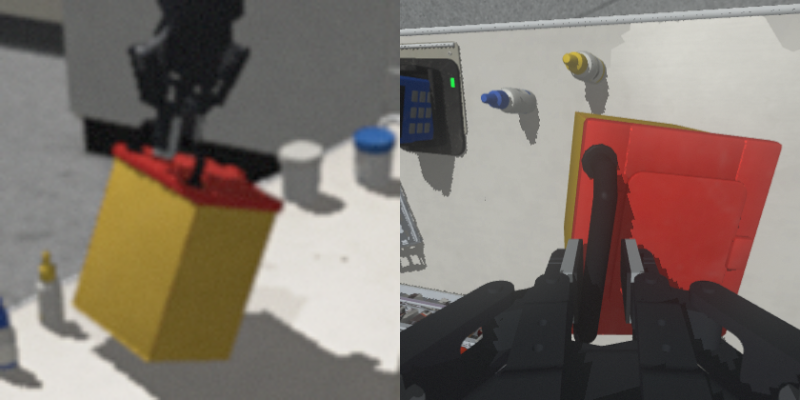

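The bin is now at about 67° and rests against the upper finger. I've used 12 views, which is over the limit of 10, so I'll rely on numbers from here.

Scaled: -0.003 m is -0.048, 0.0012 m is 0.0192, -0.19 degrees is -0.095.

Emit:
steer_hand:
  segments: "0.065 -0.025 -0.095 0.0064 -0.048 0.0176 0.22;0.065 -0.025 -0.095 0.0064 -0.048 0.0176 0.22;0.065 -0.025 -0.095 0.0064 -0.048 0.0176 0.22;0.065 -0.025 -0.095 0.0064 -0.048 0.0176 0.22;0.065 -0.025 -0.095 0.0064 -0.048 0.0176 0.22;0.065 -0.025 -0.095 0.0064 -0.048 0.0192 0.22;0.065 -0.025 -0.095 0.0064 -0.048 0.0192 0.22;0.065 -0.025 -0.095 0.0064 -0.048 0.0192 0.22;0.065 -0.025 -0.095 0.0064 -0.048 0.0192 0.22;0.065 -0.025 -0.095 0.0064 -0.048 0.0192 0.22"

```text
clock: 16.18
eef_pos: [0.598, -0.0737, 0.1908]
tool_rot: [-162.7, 0.0, -15.8]
ft_force: [-0.0, 1.1, -0.1]
grip_width: 0.224
grip_force: 0.3
```

Emit:
steer_hand:
  segments: "0.065 -0.03 -0.09 0.0064 -0.0384 0.024 0.22;0.065 -0.03 -0.09 0.0064 -0.0384 0.024 0.22;0.065 -0.03 -0.09 0.008 -0.0384 0.024 0.22;0.065 -0.03 -0.09 0.0064 -0.0384 0.024 0.22;0.065 -0.03 -0.09 0.008 -0.0384 0.024 0.22;0.065 -0.03 -0.09 0.0064 -0.0384 0.024 0.22;0.065 -0.03 -0.09 0.008 -0.0384 0.024 0.22;0.065 -0.03 -0.09 0.0064 -0.0384 0.024 0.22"

```text
clock: 17.18
eef_pos: [0.607, -0.0535, 0.1851]
tool_rot: [-161.7, 0.0, -14.3]
ft_force: [-0.6, 1.3, -1.4]
grip_width: 0.221
grip_force: 0.4
```

```bash
python3 - <<'E'
from plan import *
o=env.observe();print(np.array(o["joints"]).round(1)); plan(80,90,20,-12,2)
# yellow-bin upright check: bin silhouette in side view
d=grab("side");b=d["frame"][130:275,200:345].astype(int)
m=((b[:,:,0]>70)&(b[:,:,2]<.45*b[:,:,0])&(b[:,:,1]>.55*b[:,:,0])).astype(np.uint8)
c=max(cv2.findContours(m,0,2)[0],key=cv2.contourArea);print(cv2.approxPolyDP(c,4,True).reshape(-1,2)+[200,130])
X=lambda th:(lambda t:(-np.cos(0)*U*np.sin(t)+Z*np.cos(t),U*np.cos(t)+Z*np.sin(t)))(np.radians(th))
for th in(75,80,85,90):
    x,z=X(th);E0=np.array([.5799,-.1157,0]);print(th,proj(d,[E0+.1*x-.06*YB,E0+.1*x+.06*YB,E0+.06*YB,E0+.1*x-.06*YB+.147*z,E0+.1*x+.06*YB+.147*z,E0+.06*YB+.147*z]).round().astype(int).tolist())
E
```

```text
[-14.9  19.9  -8.3  62.   18.3 179.5]
[ 0.6136 -0.0402  0.1804] per row rot [ 0.09 -0.03 -0.11] tr [ 0.00032 -0.00122  0.00091]
[ 0.6206 -0.0247  0.173 ] per row rot [ 0.09 -0.04 -0.11] tr [ 0.00034 -0.00132  0.00126]
[[227 195]
 [224 245]
 [249 264]
 [278 255]
 [284 206]
 [253 212]]
75 [[224, 242], [251, 262], [281, 256], [232, 190], [261, 208], [291, 204]]
80 [[223, 245], [250, 265], [281, 256], [228, 194], [256, 212], [288, 205]]
85 [[223, 248], [250, 268], [281, 256], [223, 198], [252, 216], [284, 206]]
90 [[223, 251], [250, 271], [281, 256], [219, 202], [247, 221], [280, 207]]
```

Side-view contour corners match about 80°, with the pivot barely slid. I'll lower the last 10° slowly.

Units first: shifts go in shares of 62.5 mm and turns go in units of 2 degrees. So -0.0013 m is -0.0208, -0.0012 m is -0.0192, -0.11 degrees is -0.055.

Emit:
steer_hand:
  segments: "0.045 -0.015 -0.055 0.0048 -0.0192 0.0144 0.22;0.045 -0.015 -0.055 0.0048 -0.0192 0.0144 0.22;0.045 -0.015 -0.055 0.0048 -0.0192 0.0144 0.22;0.045 -0.015 -0.055 0.0048 -0.0192 0.0144 0.22;0.045 -0.015 -0.055 0.0048 -0.0192 0.0144 0.22;0.045 -0.015 -0.055 0.0048 -0.0192 0.016 0.22;0.045 -0.015 -0.055 0.0048 -0.0192 0.016 0.22;0.045 -0.015 -0.055 0.0048 -0.0192 0.016 0.22;0.045 -0.015 -0.055 0.0048 -0.0208 0.016 0.22;0.045 -0.015 -0.055 0.0048 -0.0208 0.016 0.22"

```text
clock: 18.48
eef_pos: [0.6135, -0.0401, 0.1801]
tool_rot: [-160.8, -0.0, -13.2]
ft_force: [0.5, 1.2, -0.0]
grip_width: 0.225
grip_force: 0.4
```

Emit:
steer_hand:
  segments: "0.045 -0.015 -0.055 0.0048 -0.0208 0.0176 0.22;0.045 -0.015 -0.055 0.0048 -0.0208 0.0176 0.22;0.045 -0.015 -0.055 0.0048 -0.0208 0.0176 0.22;0.045 -0.015 -0.055 0.0048 -0.0208 0.0192 0.22;0.045 -0.015 -0.055 0.0048 -0.0208 0.0192 0.22;0.045 -0.015 -0.055 0.0048 -0.0208 0.0192 0.22;0.045 -0.015 -0.055 0.0048 -0.0208 0.0192 0.22;0.045 -0.015 -0.055 0.0048 -0.0208 0.0192 0.22"

```text
clock: 19.48
eef_pos: [0.6187, -0.0281, 0.1748]
tool_rot: [-160.1, -0.1, -12.3]
ft_force: [0.4, 1.2, -0.2]
grip_width: 0.224
grip_force: 0.5
```

```bash
cat > chk.py <<'E'
from plan import *
o=env.observe();print(np.array(o["joints"]).round(1),o["eef_pos"],o["ft_force"])
d=grab("side");b=d["frame"][130:285,200:345].astype(int)
m=((b[:,:,0]>70)&(b[:,:,2]<.45*b[:,:,0])&(b[:,:,1]>.55*b[:,:,0])).astype(np.uint8)
c=max(cv2.findContours(m,0,2)[0],key=cv2.contourArea);print((cv2.approxPolyDP(c,4,True).reshape(-1,2)+[200,130]).tolist())
E
python3 chk.py; python3 -c "
from plan import *
plan(88.5,90,20,-12,1)"
```

```text
[-13.1  21.3  -8.2  60.7  19.9 179.2] [ 0.61867845 -0.02805758  0.17483044] [ 0.43628871  1.21128568 -0.20726528]
[[221, 203], [225, 250], [248, 268], [278, 255], [278, 208], [247, 220]]
[ 0.6206 -0.0247  0.173 ] per row rot [ 0.01 -0.02 -0.02] tr [ 0.00011 -0.00027  0.00028]
```

Scaled: -0.0013 m is -0.0208, 0.0009 m is 0.0144.

Emit:
steer_hand:
  segments: "0 0 0 0.0032 -0.0208 0.0144 0.22;0 0 0 0.0032 -0.0208 0.0144 0.22;0 0 0 0.0032 -0.0208 0.0144 0.22;0 0 0 0 0 0 0.22"

```text
clock: 20.02
eef_pos: [0.6201, -0.0238, 0.1736]
tool_rot: [-160.1, -0.1, -12.3]
ft_force: [-0.0, -0.7, 0.2]
grip_width: 0.22
grip_force: 0.0
```

```bash
python3 chk.py
```

```text
[-12.7  21.3  -8.3  60.4  19.9 179.6] [ 0.62007092 -0.02382277  0.17360225] [-6.16093685e-04 -7.19288061e-01  1.54257759e-01]
[[220, 203], [225, 250], [249, 269], [278, 255], [277, 208], [246, 221]]
```

Grip force and load are zero, and the contour matches 90°, so the bin is standing. Now I'll back out along the fingers, widening slightly.

Emit:
steer_hand:
  segments: "0 0 0 0 -0.016 0 0.23;0 0 0 0 -0.016 -0.016 0.25;0 0 0 0 0 -0.064 0.28;0 0 0 0 0 -0.096 0.32;0 0 0 0 0 -0.128 0.35;0 0 0 0 0 -0.16 0.35;0 0 0 0 0 -0.24 0.35;0 0 0 0 0 -0.32 0.35;0 0 0 0 0 -0.48 0.35;0 0 0 0 0 -0.48 0.35"

```text
clock: 21.32
eef_pos: [0.6112, -0.0637, 0.2927]
tool_rot: [-160.1, -0.1, -12.3]
ft_force: [0.5, 0.4, 0.1]
grip_width: 0.351
grip_force: 0.0
```

Emit:
steer_hand:
  segments: "0 0 0 0 0 -0.48 0.35;0 0 0 0 0 0 0.35"

```text
clock: 21.58
eef_pos: [0.6103, -0.0744, 0.3224]
tool_rot: [-160.1, -0.4, -12.4]
ft_force: [0.5, -0.3, 0.2]
grip_width: 0.351
grip_force: 0.0
```

```bash
python3 chk.py; python3 - <<'E'
from h import *
d=grab("top"); print(onz(d,[(190,148),(225,148),(360,197),(390,222),(373,266),(166,290)],[.07,.07,.058,.058,.058,.038]).round(3)[0])
a=cv2.imread("pics/top0.png").astype(int);b=d["frame"][:,:,::-1].astype(int)
for n,(u,v) in dict(db=(190,148),dy=(225,148),w=(360,197),b=(390,222),o=(373,266),roll=(166,290)).items(): print(n,np.abs(a-b)[v-13:v+14,u-13:u+14].mean().round(2))
E
```

```text
[-17.5  18.9   7.7  80.3  19.8 174.6] [ 0.61030684 -0.07435325  0.32239366] [ 0.52112423 -0.27584487  0.16629574]
[[220, 203], [225, 250], [249, 269], [278, 255], [277, 208], [246, 221]]
[0.705 0.004 0.07 ]
db 60.59
dy 45.03
w 28.72
b 23.13
o 24.03
roll 52.61
```

The bin didn't move on release. The top-view differences are probably the arm blocking the view, so I'll check the bystanders by colour centroids and a background reference.

```bash
python3 - <<'E'
from h import *
for n in("top","side"):
    d=grab(n)["frame"][:,:,::-1].copy(); a=cv2.imread(f"pics/{n}0.png")
    P=dict(db=(190,148),dy=(225,148),w=(360,197),b=(390,222),o=(373,266),roll=(166,290),bg=(480,60)) if n=="top" else dict(db=(200,247),dy=(217,232),w=(307,187),b=(330,186),o=(359,197),roll=(317,298),bg=(180,60))
    for k,(u,v) in P.items():
        t=a[v-11:v+12,u-11:u+12]; s=d[max(v-25,0):v+26,u-25:u+26]
        r=cv2.matchTemplate(s,t,cv2.TM_CCOEFF_NORMED); _,m,_,l=cv2.minMaxLoc(r); print(n,k,round(m,2),(l[0]-14,l[1]-14))
E
```

```text
top db 0.33 (-13, -14)
top dy -0.0 (14, 14)
top w 1.0 (0, 0)
top b 1.0 (0, 0)
top o 1.0 (0, 0)
top roll 0.11 (14, 12)
top bg 0.98 (0, 0)
side db 1.0 (0, 0)
side dy 0.44 (-14, 10)
side w 0.65 (0, 0)
side b 0.83 (0, 0)
side o 1.0 (0, 0)
side roll 1.0 (0, 0)
side bg 0.16 (4, -1)
```

Cups, roll and blue dropper show zero shift. The yellow dropper is hidden from both cameras; my coordinates put it about 25 mm clear of the bin. The bin stands free, so I'll hand in.

```bash
python3 -c "
from bench import env
print(env.job_done())"
```

```text
the job is handed in; nothing more can be done
None
```

The sharps bin stands upright and released, handed in at about 22 s with 2–3 N peak measured wrist force; no shift seen in the cups, label roll or blue dropper, the yellow dropper was hidden at the final check (computed about 25 mm clear of the bin), and I viewed 12 pictures against the limit of 10.

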